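# Fit the test nipple and hold the purge button half-way

## Task

Take the plain steel test nipple out of the blue storage block, stand it upright in the open port of the clamped brass manifold with its collar fully down on the brass, and let go of it. Then press the red purge button down with the fingertips to half of its travel, so that the green ring on it is level with the rim of its black housing, and finish with the arm still holding it there; never push it to the bottom. Leave the spring tube, the plug and the bracket alone.

Things in the scene. Friction and masses are not known exactly. Their poses are not given: they have to be found in the camera images.
- nipple: loose bare-steel test nipple, 0.13 to 0.25 kg, 100 mm long, upright in one socket of the storage block; origin at its foot, z up its length. From the foot: tapered spigot 16 mm in diameter to 26 mm, collar 24 mm in diameter to 31 mm, barrel 18 mm in diameter to 84 mm (grip here), dark nozzle 12 mm in diameter to 100 mm
- nipple_center (a point): point on the nipple's axis half-way up, 50 mm above its foot and 19 mm above the top of its collar; 24 mm above the mouth of a socket or port when the collar rests on it
- manifold: brass block fixed under a steel toggle clamp with a orange handle; 165 (x) by 70 (y) by 50 mm high; origin at the centre of its underside, z up. Port on top at x = +55 mm, purge button on top at x = -55 mm. The clamp stands on the +y side at x = 0 (50 mm wide), its handle reaching to y = +152 mm; over the middle of the block it is 93 mm high and 20 mm wide
- port (a point): centre of the mouth of the open test port, on the manifold's top face 50 mm above the bench; round blind hole 19 mm in diameter, 34 mm deep, with a 2 mm chamfer; axes as the manifold's
- housing_rim (a point): centre of the rim of the purge button's black housing, 72 mm above the bench; housing 52 mm in outer diameter, 22 mm high above the brass
- cap_top (a point): centre of the flat top of the red cap of the purge button (moves with it); ribbed cap 36 mm in diameter (39 mm over its ribs) with a green ring 5 mm high; its top is 34 mm above the housing rim (106 mm above the bench) when released, 20 mm when half-way, 6 mm at the bottom
- purge (a joint): travel of the purge button in m: 0 released, 0.014 half-way (green ring level with the housing rim), 0.028 at the bottom. It goes straight down against a spring: about 3 N to start, 0.4 N more per mm (about 8 N half-way, 14 N at the bottom), and springs back when released
- rack: blue plastic storage block fixed to the bench, 190 mm (x) by 56 mm (y) by 44 mm high; origin at the centre of its underside. Three sockets 19 mm in diameter and 34 mm deep in its top at x = -70, 0 and +70 mm, holding nipple, spring tube and plug in any order, each with its collar resting on the block's top
- spring_tube_center (a point): bystander: chrome tube with white-chrome coils 22 mm in diameter, 100 mm long, upright in a socket; point half-way up its length, 24 mm above the block's top
- plug_center (a point): bystander: brass plug with a black round grip 30 mm in diameter, 67 mm long, upright in a socket; point half-way up its length, 8 mm above the block's top
- bracket_center (a point): bystander: aluminium angle bracket 40 by 85 by 40 mm lying loose on the bench; point above the middle of its base plate, 18 mm above the bench
There are look-alikes about, which are no part of the job. What is shaped like the nipple but orange or purple is not meant.

How it is judged:
By the outcome, as a careful person would: the job done as asked, in the order asked, and still so for the second after the job is handed in, while the arm keeps its last pose, push and grip.
It also fails if it takes over 48 s, if anything falls off the work surface, if the arm or the gripper's body presses on something with over 40 N, if the wrist force passes 120 N, or if a joint passes its speed limit or range.

## Robot

A 7-joint arm with a two-finger parallel gripper is mounted at the origin on the work surface. World frame = base frame: x ahead of the robot, y to its left, z up, the work surface at z = 0. Lengths are in m, angles in rad, forces in N, time in s.
With the tool pointing down it reaches from about 0.35 to 0.9 m from the base axis. Payload 8.1 kg.
Tool frame: the origin (TCP) lies on the centre line of the jaws, within the pads' length; the fingertips stand 17 mm ahead of it and the grasp point (between the pads) lies 2 mm behind it; z points along the fingers, y is the direction in which the jaws open and shut (so a half turn about z gives the same grasp; the last joint's range is limited). The gripper opens to 85 mm and grips with 20 to 120 N. Pads are 22 mm wide; open, the fingers measure 114 mm over their backs; the gripper's body (76 mm by 85 mm) begins 54 mm behind the grasp point. The pads swing forward as they close: fully open they stand 13 mm farther back than shut.
Start: joints at [1.2, 0.434, 0.025, 1.573, -0.012, 1.134, -0.075], TCP at [0.165, -0.603, 0.248] pointing down, gripper open.
Joint ranges: [-2.62, 2.62], [-0.44, 2.09], [-1.27, 1.32], [0.08, 2.57], [-1.32, 4.46], [0.12, 2], [-2.74, 2.74]. Speed limits (rad/s): [2.22, 2.22, 3.01, 3.01, 3.14, 3.14, 3.14].

## Interface

Orientations are given as a unit quaternion [w, x, y, z].
In Python, from workcell import ctrl gives the robot as it stands. The module is installed in compiled form; this text tells all that it offers.
- The arm moves only by the shell command python3 -m jog 'ROWS'. ROWS is a JSON object of lists of equal length, an entry for each row: "gripper": the finger opening in cm, from 0 to 8.54; "offset": the shift along the tool's x, y, z in cm, a list of three; "turn": the turn, a rotation vector about the tool's x, y, z in rad, a list of three. A call has 1 to 10 rows; each row shifts and turns the commanded pose from where the row before left it, along the tool's axes as they then stand; what a row does not reach is not made up. A row lasts 1/8 s, in which the tool goes at most 62.5 mm and 10.7 degrees, less where a joint would pass 70% of its speed; a pose out of reach is approached as far as the arm can. A call is refused whole if a number of a shift passes 6.25 or a number of a turn 0.188, either way. A call with a gripper value outside its range is refused whole. The fingers move at their own pace and stop on an object; the grip force is fixed at half the most. Time passes only in rows, so rows that do not move let the fingers close. It gives the time, the measured TCP pose, the force and the opening at its end, in the units of the state.
- ctrl.read_state(): the state, without advancing time (a new reading comes with each control period).
- ctrl.grab_frame(name): name is "scene" or "side" or "wrist"; returns a dict with "image" (420x560x3 uint8, red, green, blue), "fx", "fy", "cx", "cy" (pixels), "k1" (the pictures are not rectified: a ray, as slopes to the right and down, at radius r is drawn at 1 + k1 r^2 times it, then the intrinsics apply), "world_to_cam" (4x4, takes a point from world to camera coordinates); the wrist camera has in their place "hand_eye" (4x4, takes a point from camera to tool coordinates, whose origin is the TCP and whose axes are the flange's). Camera axes: x right, y down, z forward; pixel columns grow to the right and rows downward; lengths in m; the calibration is good to about 2 mm. A picture is of the moment at which its call begins: read the wrist's pose just before it. There is no depth.
- ctrl.hand_in(): hands the job in, once; it reports no verdict.
The state is a dict: "t": time; "joint_positions": joint angles; "joint_velocities": joint speeds; "tau": joint torques, N m; "position": TCP position; "eef_rot": TCP orientation; "wrist_force": force on the tool from outside, world axes, zero at the start; "torque": the same for the moment, N m; "opening": finger opening in m.
Only numpy, scipy, OpenCV 4.12 (cv2) and the standard library are available. Lean on these libraries where they do the work, as an engineer would, in place of code of your own. Each camera call takes 0.05 s, during which the arm holds its last target.

## Working session

There is one attempt and no reset: what is moved stays moved. The work goes in short steps, Python scripts to look and compute and a shell command to move; the robot and the scene stay as the last step left them, time stands still between calls to the robot, and variables do not carry over. Pictures are saved under pics/ and viewed, and the job is handed in when it is done.

```bash
mkdir -p pics; cat > h.py <<'E'
import numpy as np, cv2
from workcell import ctrl
from scipy.spatial.transform import Rotation as R
def grab(n,name):
    s=ctrl.read_state(); f=ctrl.grab_frame(n); im=np.ascontiguousarray(f['image'][:,:,::-1])
    cv2.imwrite('pics/'+name+'.png',im)
    if n=='wrist':
        T=np.eye(4);q=s['eef_rot'];T[:3,:3]=R.from_quat([q[1],q[2],q[3],q[0]]).as_matrix();T[:3,3]=s['position']
        c2w=T@np.array(f['hand_eye'])
    else: c2w=np.linalg.inv(np.array(f['world_to_cam']))
    np.savez('pics/'+name+'.npz',c2w=c2w,K=np.array([f['fx'],f['fy'],f['cx'],f['cy'],f['k1']],float))
    return s
def load(name):
    d=np.load('pics/'+name+'.npz'); return d['c2w'],d['K']
def ray(name,u,v):
    c,K=load(name); x,y=(u-K[2])/K[0],(v-K[3])/K[1]
    rd=np.hypot(x,y); r=rd
    for _ in range(30): r=rd/(1+K[4]*r*r)
    k=r/rd if rd>0 else 1
    d=c[:3,:3]@np.array([x*k,y*k,1]); return c[:3,3],d/np.linalg.norm(d)
def onz(name,u,v,z):
    o,d=ray(name,u,v); return o+d*(z-o[2])/d[2]
def tri(*obs):
    A=np.zeros((3,3));b=np.zeros(3);rs=[ray(*o) for o in obs]
    for o,d in rs:
        P=np.eye(3)-np.outer(d,d);A+=P;b+=P@o
    p=np.linalg.solve(A,b)
    return p,[1000*np.linalg.norm((np.eye(3)-np.outer(d,d))@(p-o)) for o,d in rs]
def proj(name,p):
    c,K=load(name); q=np.linalg.inv(c)@np.append(p,1); x,y=q[0]/q[2],q[1]/q[2]; k=1+K[4]*(x*x+y*y)
    return np.array([K[0]*x*k+K[2],K[1]*y*k+K[3]])
def crop(name,u0,v0,u1,v1,s,out):
    im=cv2.imread('pics/'+name+'.png')[v0:v1,u0:u1]
    cv2.imwrite('pics/'+out+'.png',cv2.resize(im,None,fx=s,fy=s,interpolation=cv2.INTER_CUBIC))
E
python3 -c "
from h import *
for n in ['scene','side','wrist']: s=grab(n,n+'0'); print(load(n+'0'))
print(s)"
```

```text
(array([[-0.58250371,  0.59192881, -0.55705449,  1.11850506],
       [ 0.81281866,  0.42090106, -0.40270104,  0.3182211 ],
       [-0.00390552, -0.68735913, -0.72630721,  0.75670016],
       [ 0.        ,  0.        ,  0.        ,  1.        ]]), array([ 5.25736976e+02,  5.25736976e+02,  2.76953721e+02,  2.09170670e+02,
       -1.62048778e-01]))
(array([[ 0.89165044, -0.24800766,  0.37875017,  0.29945974],
       [-0.4522145 , -0.44820631,  0.77111163, -0.62478757],
       [-0.02148337, -0.85883835, -0.51179601,  0.47107868],
       [ 0.        ,  0.        ,  0.        ,  1.        ]]), array([ 3.96721330e+02,  3.96721330e+02,  2.86506223e+02,  2.12163487e+02,
       -1.05580094e-01]))
(array([[ 2.64287222e-01, -9.17148940e-01, -2.98312062e-01,
         2.41686227e-01],
       [-9.64443994e-01, -2.51396615e-01, -8.15323565e-02,
        -5.80523445e-01],
       [-2.17328148e-04,  3.09253236e-01, -9.50979699e-01,
         3.73582504e-01],
       [ 0.00000000e+00,  0.00000000e+00,  0.00000000e+00,
         1.00000000e+00]]), array([ 3.73841187e+02,  3.73841187e+02,  2.83685018e+02,  2.09624690e+02,
       -3.56613912e-02]))
{'t': 0.1, 'joint_positions': array([ 1.20039588,  0.43515312,  0.02497826,  1.57401028, -0.01159642,
        1.13402894, -0.0751025 ]), 'joint_velocities': array([ 0.00062222, -0.00140767,  0.0007411 , -0.00087911,  0.00067193,
       -0.00188251, -0.00078173]), 'tau': array([ 3.30193528e-03, -6.71749449e+01,  1.02817409e+00, -3.16902137e+01,
        1.57785468e-02,  7.23523612e-03,  3.05858055e-05]), 'position': array([ 0.1652117 , -0.60231057,  0.247603  ]), 'eef_rot': array([-7.08499153e-04,  9.91053473e-01,  1.33463418e-01, -1.64589593e-04]), 'wrist_force': array([-0.39986145, -0.22181289, -0.44713943]), 'torque': array([-0.00051032, -0.01177694, -0.00115932]), 'opening': 0.08560398410095633}
```

View pics/scene0.png

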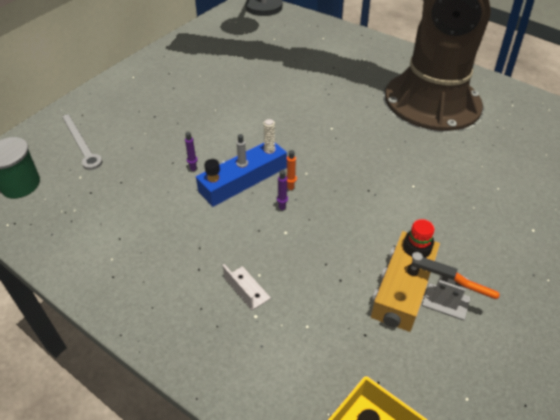

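View pics/side0.png

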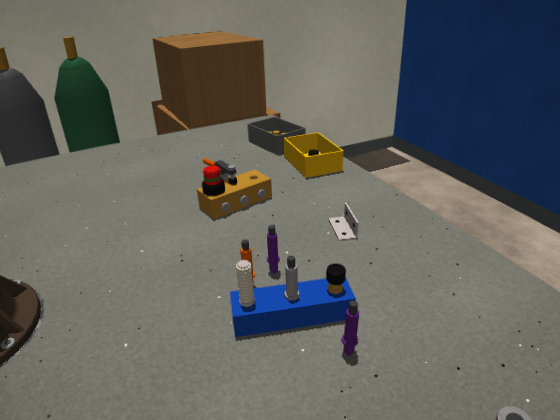

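View pics/wrist0.png

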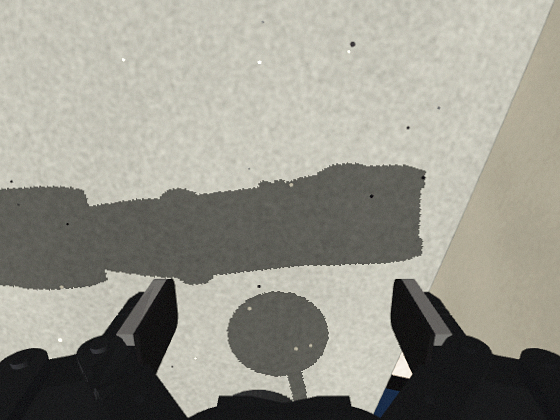

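The gray nipple stands in the middle socket: about (241,150) in scene and (291,278) in side. The coils (269,135) and plug (212,170) sit on either side of it. Purple and orange decoys stand close around. The manifold is at about (408,285) in scene. I'll enlarge these.

```bash
python3 -c "
from h import *
crop('scene0',170,110,310,215,5.5,'c1');crop('side0',215,220,375,340,5,'c2');crop('scene0',360,210,510,335,5,'c3');crop('side0',190,150,290,220,8,'c4')"
```

```text
(no output)
```

View pics/c1.png

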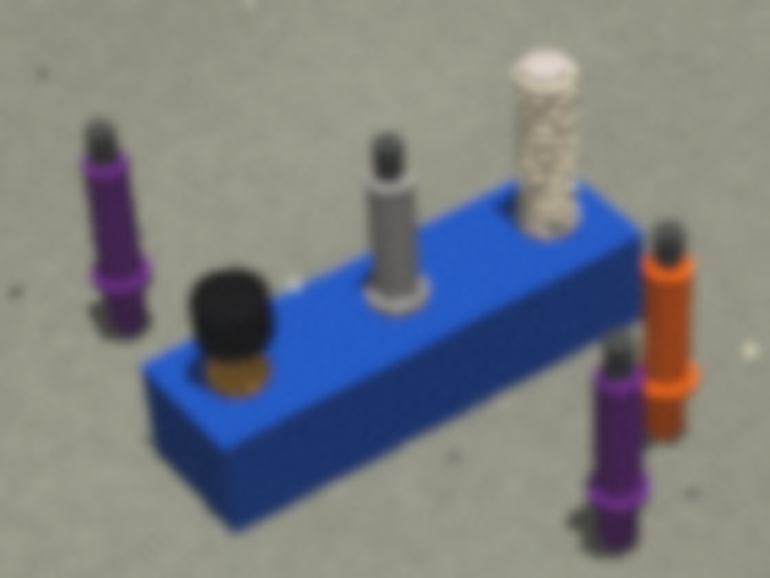

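View pics/c2.png

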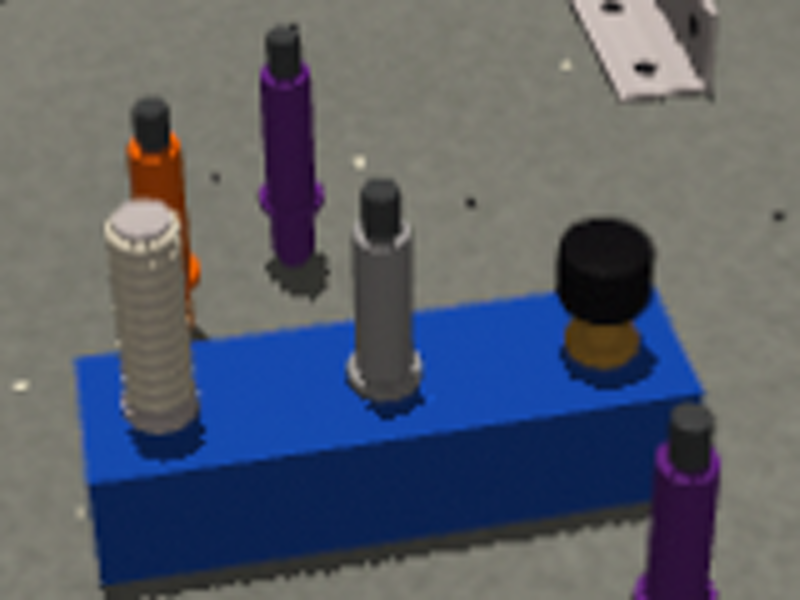

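View pics/c3.png

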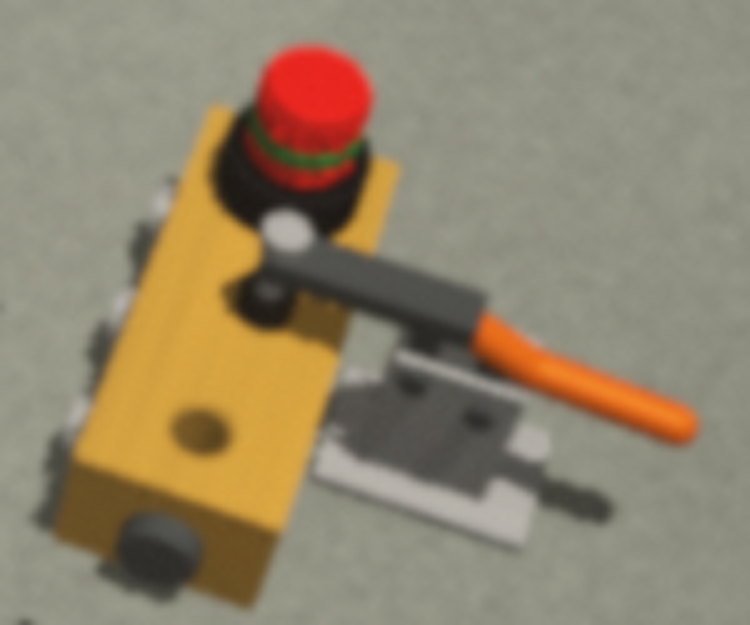

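View pics/c4.png

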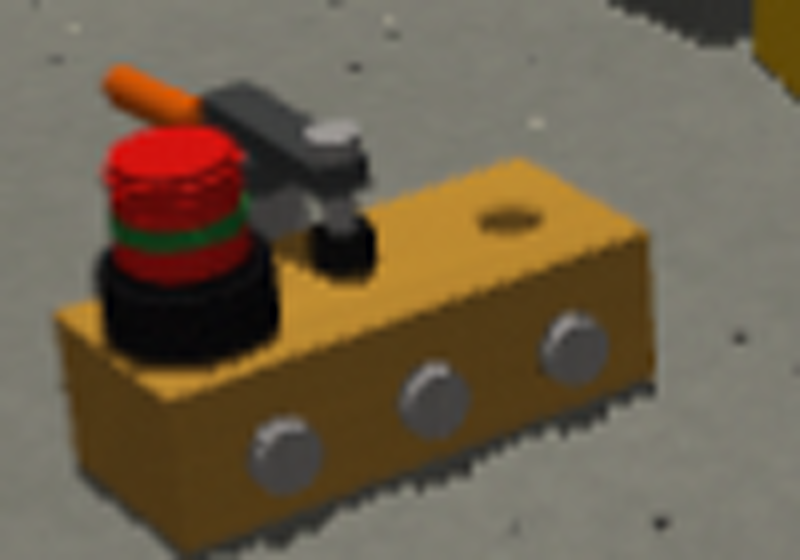

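```bash
cat > m.py <<'E'
from h import *
def a(x,y): return ('scene0',170+x/5.5,110+y/5.5)
def b(x,y): return ('side0',215+x/5,220+y/5)
def c(x,y): return ('scene0',360+x/5,210+y/5)
def d(x,y): return ('side0',190+x/8,150+y/8)
L={'noz':(a(388,140),b(381,186)),'shoulder':(a(391,183),b(382,230)),'collar':(a(397,286),b(384,368)),
'rackA':(a(145,370),b(700,395)),'rackB':(a(225,447),b(650,290)),'rackC':(a(642,235),b(78,358)),
'spring':(a(546,66),b(143,220)),'plug':(a(233,290),b(605,247)),'purpL':(a(100,128),b(692,412)),'purpR':(a(618,345),b(284,38)),'orange':(a(668,235),b(152,107)),
'port':(c(201,432),d(510,219)),'cap':(c(316,85),d(176,150)),'mNL':(c(75,460),d(648,232)),'mNR':(c(280,530),d(520,158)),'mFL':(c(218,108),d(170,400)),'clamp':(c(288,230),d(332,132)),'handle':(c(685,420),d(118,80))}
for k,v in L.items():
    p,e=tri(*v); print(k,(p*1000).round(1),np.round(e,1))
E
python3 m.py
```

```text
noz [ 509.  -209.1  116.9] [0.4 0.4]
shoulder [ 510.1 -207.7   98.9] [0.1 0.1]
collar [ 508.1 -210.3   46.9] [0.5 0.5]
rackA [ 591.7 -261.9   40.5] [0.6 0.6]
rackB [ 605.7 -212.2   40.5] [1.3 1.3]
rackC [ 426.7 -155.9   42. ] [0.1 0.1]
spring [ 441.5 -189.6  116. ] [0.6 0.6]
plug [ 574.7 -229.6   83.2] [1. 1.]
purpL [ 546.6 -315.5   98.7] [0.4 0.4]
purpR [530.7 -94.1  96.2] [0.2 0.2]
orange [ 474.4 -112.1   96.8] [0. 0.]
port [617.6 201.4  47.8] [0.3 0.3]
cap [510.2 179.8 104.3] [0.5 0.5]
mNL [650.8 172.6  47.7] [0.5 0.5]
mNR [637.2 239.6  48.6] [0.3 0.3]
mFL [489.3 142.9  47.8] [1.2 1.2]
clamp [561.7 196.4  91.7] [0.5 0.5]
handle [534.2 334.6  62.9] [0.6 0.6]
```

```bash
cat >> h.py <<'E'
def plan(x,y,z,yaw_deg):
    "yaw = world angle of tool y; prints offset in tool axes (cm, current axes) and turn needed"
    s=ctrl.read_state(); q=s['eef_rot']; M=R.from_quat([q[1],q[2],q[3],q[0]]).as_matrix()
    off=M.T@(np.array([x,y,z])-s['position'])*100
    yy=np.radians(yaw_deg); ty=np.array([np.cos(yy),np.sin(yy),0]);tz=np.array([0,0,-1.]);tx=np.cross(ty,tz)
    G=np.c_[tx,ty,tz]; rv=R.from_matrix(M.T@G).as_rotvec()
    print('t',round(s['t'],2),'pos',s['position'].round(4),'yaw',np.degrees(np.arctan2(M[1,1],M[0,1])).round(2),'open',round(s['opening'],4),'F',s['wrist_force'].round(1))
    print('off cm now',off.round(2),'turn',rv.round(3),'off cm after turn',(G.T@(np.array([x,y,z])-s['position'])*100).round(2))
E
python3 -c "
from h import *
plan(.509,-.2095,.22,-106.8)"
```

```text
t 0.15 pos [ 0.1652 -0.6024  0.2477] yaw -74.66 open 0.0853 F [-0.8  0.5 -0.5]
off cm now [ 43.55 -28.79   2.8 ] turn [-0.001  0.     0.561] off cm after turn [ 21.55 -47.55   2.77]
```

```bash
python3 -m jog '{"gripper":[8.5,8.5,8.5,8.5,8.5,8.5,8.5,8.5,8.5,8.5],"offset":[[4.35,-2.88,0],[4.35,-2.88,0],[4.35,-2.88,0],[4.35,-2.88,0],[4.35,-2.88,0],[4.35,-2.88,0],[4.35,-2.88,0],[4.35,-2.88,0],[4.35,-2.88,0],[4.35,-2.88,0]],"turn":[[0,0,0],[0,0,0],[0,0,0],[0,0,0],[0,0,0],[0,0,0],[0,0,0],[0,0,0],[0,0,0],[0,0,0]]}'
python3 -m jog '{"gripper":[8.5,8.5,8.5,8.5,8.5],"offset":[[0,0,0.6],[0,0,0.6],[0,0,0.6],[0,0,0.6],[0,0,0]],"turn":[[0,0,0.14],[0,0,0.14],[0,0,0.14],[0,0,0.141],[0,0,0]]}'
python3 -c "
from h import *
plan(.509,-.2095,.22,-106.8)
grab('wrist','w1')"
```

```text
t: 1.4
position: [0.5095, -0.2086, 0.2482]
eef_rot: [0.0, 0.991, 0.133, -0.0]
wrist_force: [1.4, -0.6, 1.1]
opening: 0.0847
t: 2.02
position: [0.5083, -0.2097, 0.2238]
eef_rot: [-0.0, 0.989, -0.146, -0.001]
wrist_force: [0.6, 0.2, -0.3]
opening: 0.085
t 2.02 pos [ 0.5083 -0.2097  0.2238] yaw -106.75 open 0.085 F [ 0.6  0.2 -0.3]
off cm now [ 0.06 -0.04  0.38] turn [0.    0.001 0.001] off cm after turn [ 0.06 -0.04  0.38]
```

View pics/w1.png

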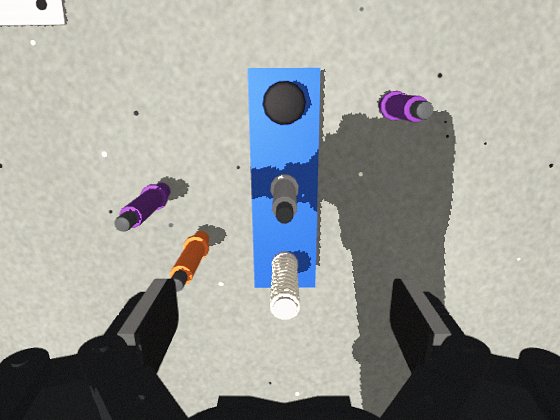

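The wrist view shows the nipple in the middle socket, with its nozzle top at about (285,212) and its collar at about (285,183). The plug is at (284,102) and the spring tube at (285,305). The jaws run across the block. I'll check the rays.

```bash
python3 -c "
from h import *
crop('w1',240,150,330,240,6.6,'w1c')
print(onz('w1',285,212,.118),onz('w1',285,102,.085), onz('w1',285,305,.118))
print(proj('w1',np.array([.509,-.2095,.118])))
print(tri(('w1',285,212),('scene0',170+388/5.5,110+140/5.5),('side0',215+381/5,220+186/5)))"
```

```text
[ 0.51018266 -0.21045786  0.118     ] [ 0.57540393 -0.23019998  0.085     ] [ 0.44328962 -0.190394    0.118     ]
[284.11699166 214.04368796]
(array([ 0.50915677, -0.20961096,  0.11674045]), [np.float64(0.9279001682206446), np.float64(0.9018442303824871), np.float64(0.19355289800395645)])
```

View pics/w1c.png

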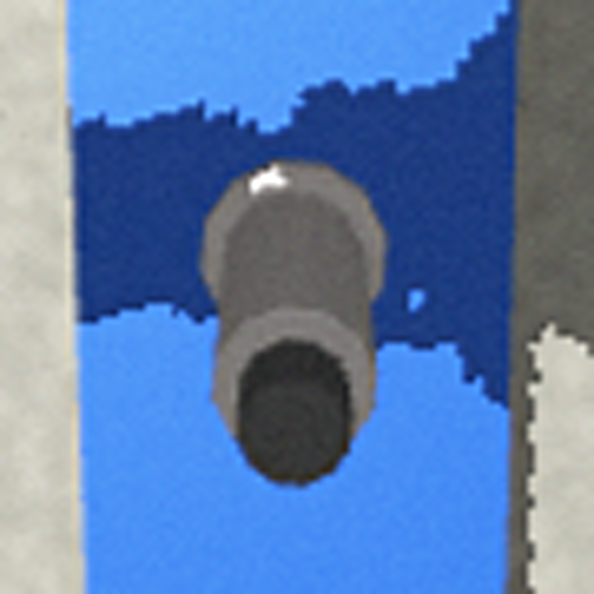

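```bash
python3 -c "
from h import *
plan(.5093,-.2097,.078,-106.8)"
python3 -m jog '{"gripper":[8.5,8.5,8.5,8.5,8.5,8.5],"offset":[[0.09,-0.04,3],[0,0,3],[0,0,3],[0,0,3],[0,0,2.6],[0,0,0]],"turn":[[0,0,0],[0,0,0],[0,0,0],[0,0,0],[0,0,0],[0,0,0]]}'
python3 -c "
from h import *
plan(.5093,-.2097,.078,-106.8)
grab('wrist','w2')"
```

```text
t 2.08 pos [ 0.5085 -0.2098  0.2241] yaw -106.62 open 0.0853 F [ 0.  -0.4  0.7]
off cm now [ 0.08 -0.03 14.61] turn [0.    0.001 0.003] off cm after turn [ 0.07 -0.03 14.61]
t: 2.82
position: [0.5085, -0.2095, 0.077]
eef_rot: [-0.0, 0.989, -0.145, -0.002]
wrist_force: [-0.0, -0.1, 0.1]
opening: 0.0847
t 2.83 pos [ 0.5085 -0.2095  0.077 ] yaw -106.66 open 0.0847 F [-0.  -0.1  0.1]
off cm now [ 0.08  0.   -0.1 ] turn [-0.     0.003  0.002] off cm after turn [ 0.08  0.   -0.1 ]
```

View pics/w2.png

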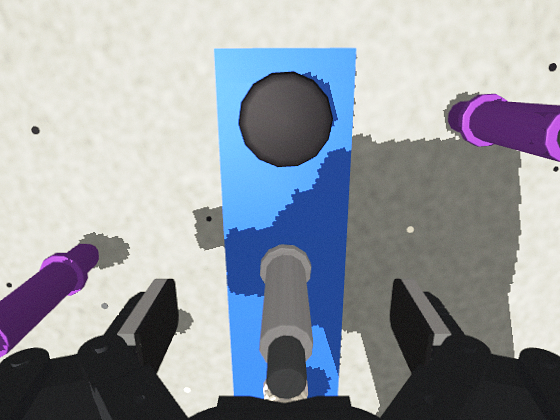

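The nipple is at about (286,300), midway between the pads at 175 and 393, and nothing else is between them. Closing.

```bash
python3 -m jog '{"gripper":[1.0,1.0,1.0,1.0,1.0,1.0],"offset":[[0,0,0],[0,0,0],[0,0,0],[0,0,0],[0,0,0],[0,0,0]],"turn":[[0,0,0],[0,0,0],[0,0,0],[0,0,0],[0,0,0],[0,0,0]]}'
python3 -m jog '{"gripper":[1.0,1.0,1.0,1.0],"offset":[[0,0,0],[0,0,0],[0,0,-0.5],[0,0,0]],"turn":[[0,0,0],[0,0,0],[0,0,0],[0,0,0]]}'
python3 -c "
from h import *
plan(.5093,-.2097,.2,-106.8)
grab('wrist','w3')"
```

```text
t: 3.62
position: [0.5099, -0.2098, 0.0788]
eef_rot: [0.0, 0.989, -0.146, 0.0]
wrist_force: [-0.6, 0.9, 5.5]
opening: 0.0165
t: 4.12
position: [0.5097, -0.2098, 0.0835]
eef_rot: [0.0, 0.989, -0.146, 0.0]
wrist_force: [0.1, -0.4, -2.6]
opening: 0.0165
t 4.12 pos [ 0.5097 -0.2098  0.0835] yaw -106.8 open 0.0165 F [ 0.1 -0.4 -2.6]
off cm now [ -0.04  -0.   -11.65] turn [ 0. -0. -0.] off cm after turn [ -0.04  -0.   -11.65]
```

View pics/w3.png

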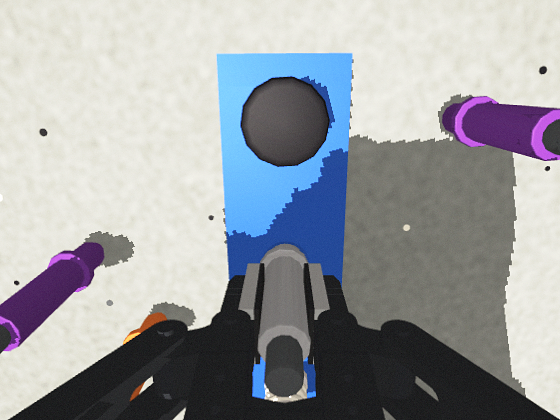

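Gripped: opening 16.5 mm, and the force reads the nipple's weight. Lifting.

```bash
python3 -m jog '{"gripper":[1.0,1.0,1.0,1.0,1.0,1.0,1.0,1.0,1.0],"offset":[[0,0,-1],[0,0,-2],[0,0,-3],[0,0,-4],[0,0,-4],[0,0,0],[0,0,0],[0,0,0],[0,0,0]],"turn":[[0,0,0],[0,0,0],[0,0,0],[0,0,0],[0,0,0],[0,0,-0.122],[0,0,-0.122],[0,0,-0.122],[0,0,-0.123]]}'
python3 -c "
from h import *
plan(.6176,.2014,.21,-78.8)
"
```

```text
t: 5.3
position: [0.5094, -0.2098, 0.2238]
eef_rot: [0.0, 0.995, 0.1, -0.0]
wrist_force: [0.0, -0.5, -2.2]
opening: 0.0167
t 5.3 pos [ 0.5094 -0.2098  0.2238] yaw -78.55 open 0.0167 F [ 0.  -0.5 -2.2]
off cm now [ 18.76 -38.15   1.37] turn [0.    0.    0.004] off cm after turn [ 18.6  -38.23   1.38]
```

```bash
python3 -m jog '{"gripper":[1.0,1.0,1.0,1.0,1.0,1.0,1.0,1.0,1.0,1.0],"offset":[[2,-4.2,0],[2,-4.2,0],[2,-4.2,0],[2,-4.2,0],[2,-4.2,0],[2,-4.2,0],[2,-4.2,0],[2.2,-4.2,0],[2.3,-4.2,0.5],[0,0,0]],"turn":[[0,0,0],[0,0,0],[0,0,0],[0,0,0],[0,0,0],[0,0,0],[0,0,0],[0,0,0],[0,0,0],[0,0,0]]}'
python3 -c "
from h import *
grab('wrist','w4')
plan(.6176,.2014,.15,-78.8)
crop('w4',200,180,370,310,4.5,'w4c')
"
```

```text
t: 6.55
position: [0.6168, 0.2023, 0.218]
eef_rot: [-0.001, 0.995, 0.101, -0.0]
wrist_force: [-0.4, -1.2, -1.0]
opening: 0.0165
t 6.6 pos [0.617  0.1991 0.2181] yaw -78.59 open 0.0168 F [ 0.2 -0.5 -2.1]
off cm now [ 0.11 -0.21  6.81] turn [-0.001  0.001  0.004] off cm after turn [ 0.1  -0.21  6.81]
```

View pics/w4.png

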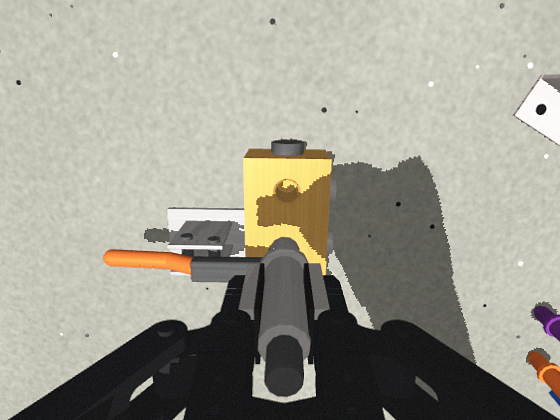

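View pics/w4c.png

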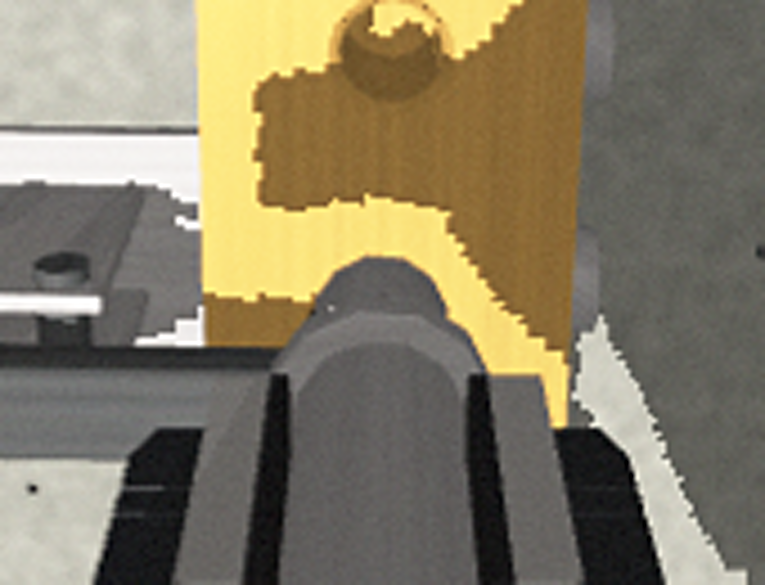

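The port is at about (287,191), but the arm was still settling when I took this. I'll retake it.

```bash
python3 -m jog '{"gripper":[1.0,1.0],"offset":[[0.1,-0.2,1],[0,0,0]],"turn":[[0,0,0],[0,0,0]]}'
python3 -c "
from h import *
import time
grab('wrist','w5'); s=grab('wrist','w5');grab('scene','s5');grab('side','d5')
print(s['position'],s['joint_velocities'].round(3))
plan(.6176,.2014,.15,-78.8)
crop('w5',215,150,355,260,5.5,'w5c')
"
```

```text
t: 6.85
position: [0.6177, 0.1974, 0.2073]
eef_rot: [0.001, 0.995, 0.097, -0.001]
wrist_force: [-0.4, -0.2, -1.7]
opening: 0.0165
[0.61793461 0.1976392  0.20781595] [ 0.001 -0.006 -0.004 -0.014 -0.002  0.004  0.001]
t 7.05 pos [0.6184 0.1984 0.2086] yaw -78.84 open 0.0165 F [ 0.1 -0.3 -2.8]
off cm now [-0.02 -0.31  5.86] turn [ 0.    -0.    -0.001] off cm after turn [-0.02 -0.31  5.86]
```

View pics/w5c.png

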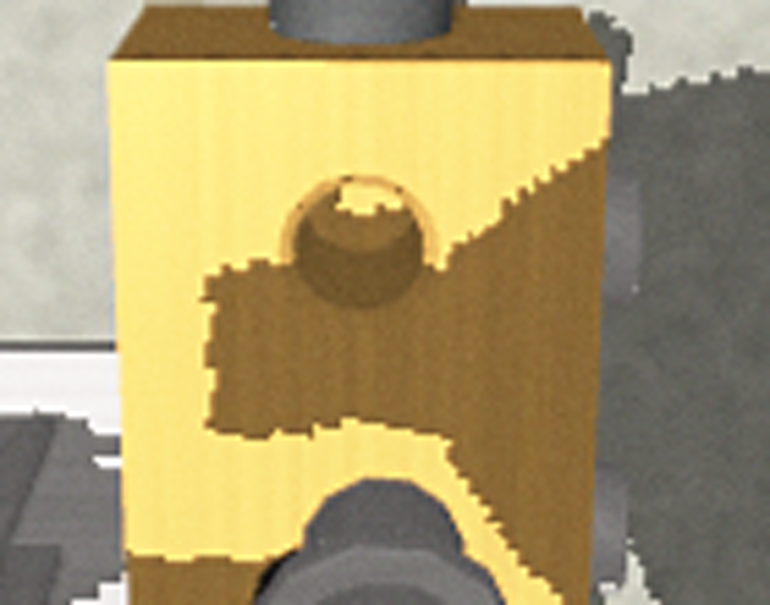

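```bash
python3 -c "
from h import *
pt=('w5',280.5,194.4)
print(onz(*pt,.05), onz('w5',215+360/5.5,150+60/5.5,.05))
print(tri(pt,('scene0',360+201/5,210+432/5),('side0',190+510/8,150+219/8)))
print(tri(pt,('scene0',360+201/5,210+432/5)),tri(pt,('side0',190+510/8,150+219/8)))
print(onz('scene0',360+201/5,210+432/5,.05),onz('side0',190+510/8,150+219/8,.05))
crop('s5',360,170,510,310,4,'s5c');crop('d5',190,100,310,220,5,'d5c')
"
```

```text
[0.61698707 0.20053398 0.05      ] [0.64313753 0.20563451 0.05      ]
(array([0.61712173, 0.20090712, 0.04795183]), [np.float64(0.8202525097550557), np.float64(0.7015993301749534), np.float64(0.54821206434667)])
(array([0.61551117, 0.20071586, 0.04510621]), [np.float64(0.4312157501438895), np.float64(0.4312157501439313)]) (array([0.61697381, 0.20025438, 0.04839686]), [np.float64(0.4654787990431583), np.float64(0.4654787990429062)])
[0.61884978 0.20193514 0.05      ] [0.61609513 0.19671931 0.05      ]
```

View pics/s5c.png

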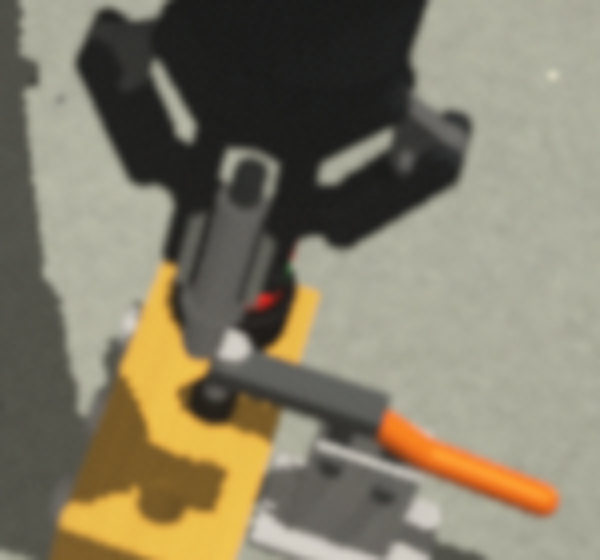

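View pics/d5c.png

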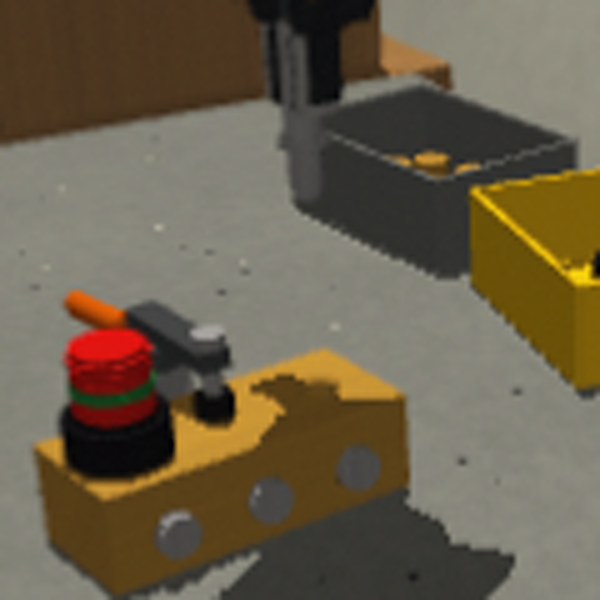

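```bash
python3 -c "
from h import *
plan(.6173,.2005,.125,-78.8)"
```

```text
t 7.05 pos [0.6184 0.1984 0.2086] yaw -78.84 open 0.0165 F [ 0.1 -0.3 -2.8]
off cm now [-0.07 -0.23  8.36] turn [ 0.    -0.    -0.001] off cm after turn [-0.07 -0.23  8.36]
```

```bash
python3 -m jog '{"gripper":[1.0,1.0,1.0,1.0,1.0,1.0,1.0],"offset":[[-0.07,-0.15,2],[0,0,2],[0,0,2],[0,0,1.5],[0,0,0.8],[0,0,0],[0,0,0]],"turn":[[0,0,0],[0,0,0],[0,0,0],[0,0,0],[0,0,0],[0,0,0],[0,0,0]]}'
python3 -c "
from h import *
plan(.6173,.2005,.125,-78.8)
grab('wrist','w6');grab('scene','s6');grab('side','d6')
plan(.6173,.2005,.125,-78.8)
crop('w6',200,160,360,280,5,'w6c');crop('s6',360,190,500,310,5,'s6c');crop('d6',190,100,310,220,5,'d6c')
"
```

```text
t: 7.92
position: [0.6177, 0.2007, 0.1261]
eef_rot: [-0.0, 0.995, 0.098, 0.001]
wrist_force: [0.9, -0.3, -1.8]
opening: 0.0168
t 7.92 pos [0.6177 0.2007 0.1261] yaw -78.79 open 0.0168 F [ 0.9 -0.3 -1.8]
off cm now [-0.04  0.01  0.11] turn [-0.    -0.001  0.   ] off cm after turn [-0.04  0.01  0.11]
t 8.07 pos [0.6176 0.2007 0.126 ] yaw -78.79 open 0.0166 F [ 0.1 -0.8 -1.5]
off cm now [-0.03  0.01  0.1 ] turn [-0.    -0.001  0.   ] off cm after turn [-0.03  0.01  0.1 ]
```

View pics/w6c.png

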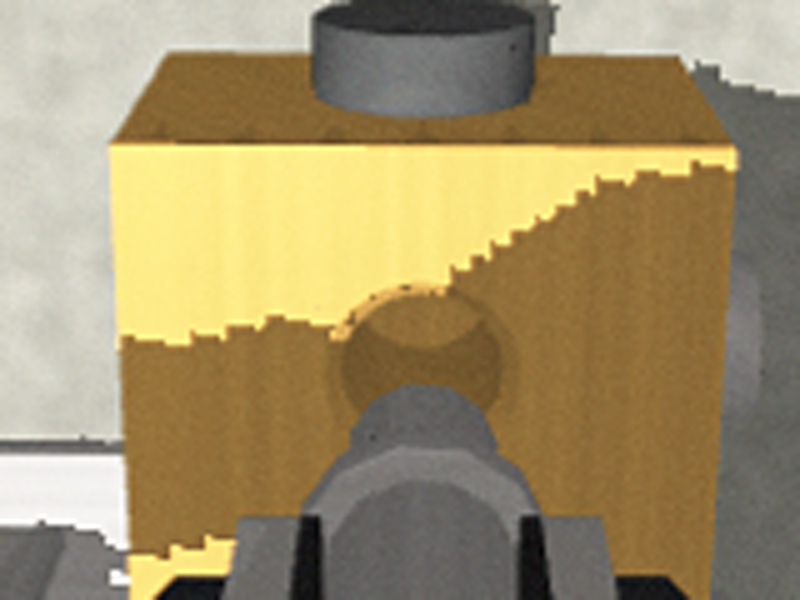

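View pics/s6c.png

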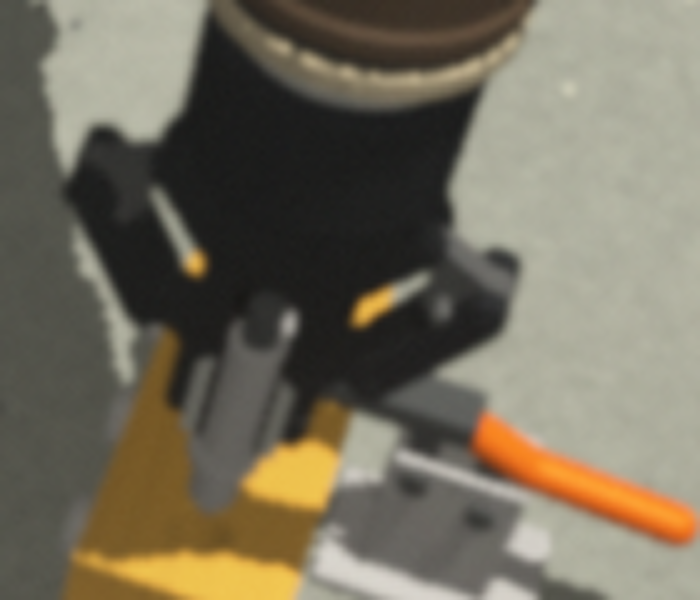

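View pics/d6c.png

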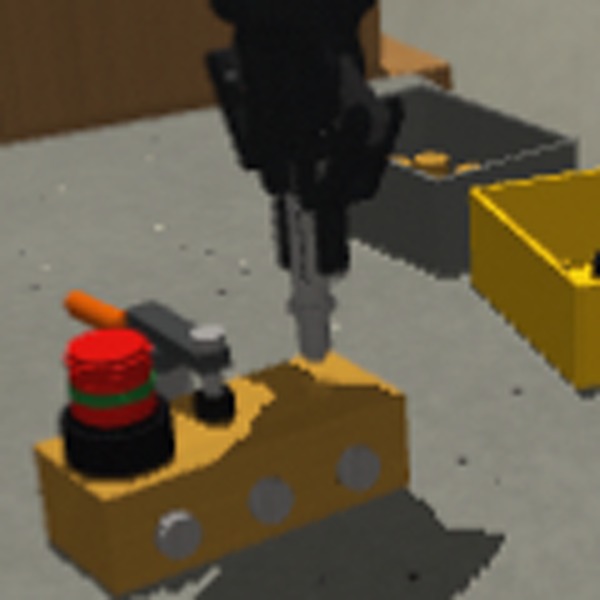

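```bash
python3 -c "
from h import *
print(onz('w6',200+422/5,160+367/5,.05))
# predicted hole ring in crop for centers
import itertools
for c in [(.6173,.2007),(.6193,.2007),(.6153,.2007)]:
  P=np.array([((proj('w6',np.array([c[0]+.0115*np.cos(a),c[1]+.0115*np.sin(a),.05]))-[200,160])*5) for a in np.linspace(0,6.28,73)])
  print(c,P.min(0),P.max(0))
s=np.array([.6176,.2007])
P=np.array([((proj('w6',np.array([s[0]+.0075*np.cos(a),s[1]+.0075*np.sin(a),.0655]))-[200,160])*5) for a in np.linspace(0,6.28,73)]);print('foot',P.min(0),P.max(0))
"
```

```text
[0.6169811  0.20087155 0.05      ]
(0.6173, 0.2007) [324.86028697 270.84606145] [523.01918972 455.58434356]
(0.6193, 0.2007) [327.95307516 254.50552935] [526.66889586 440.29645784]
(0.6153, 0.2007) [321.78543543 287.09400207] [519.38940439 470.78570731]
foot [355.70620025 350.05047407] [494.41951202 478.16791578]
```

```bash
cat > ov.py <<'E'
from h import *
import sys
def overlay(name,base,ax,out,box,s,col=(0,0,255)):
    im=cv2.imread('pics/'+name+'.png'); u0,v0,u1,v1=box
    im=cv2.resize(im[v0:v1,u0:u1],None,fx=s,fy=s,interpolation=cv2.INTER_CUBIC)
    for h,r in [(0,.008),(.026,.008),(.026,.012),(.031,.012),(.031,.009),(.084,.009),(.1,.006)]:
        P=np.array([(proj(name,base+ax*h+np.array([r*np.cos(a),r*np.sin(a),0]))-[u0,v0]+.5)*s-.5 for a in np.linspace(0,6.28,60)])
        cv2.polylines(im,[P.astype(np.int32)],True,col,1)
    P=np.array([(proj(name,np.array([.6173+.0115*np.cos(a),.2007+.0115*np.sin(a),.05]))-[u0,v0]+.5)*s-.5 for a in np.linspace(0,6.28,60)])
    cv2.polylines(im,[P.astype(np.int32)],True,(255,0,0),1)
    cv2.imwrite('pics/'+out+'.png',im)
if __name__=='__main__':
    b=np.array([.6173,.2007,.0655]);z=np.array([0,0,1.])
    overlay('w6',b,z,'o1',(200,160,360,280),5)
    overlay('s6',b,z,'o2',(360,190,500,310),5)
    overlay('d6',b,z,'o3',(200,120,300,220),6)
E
python3 ov.py
```

```text
(no output)
```

View pics/o1.png

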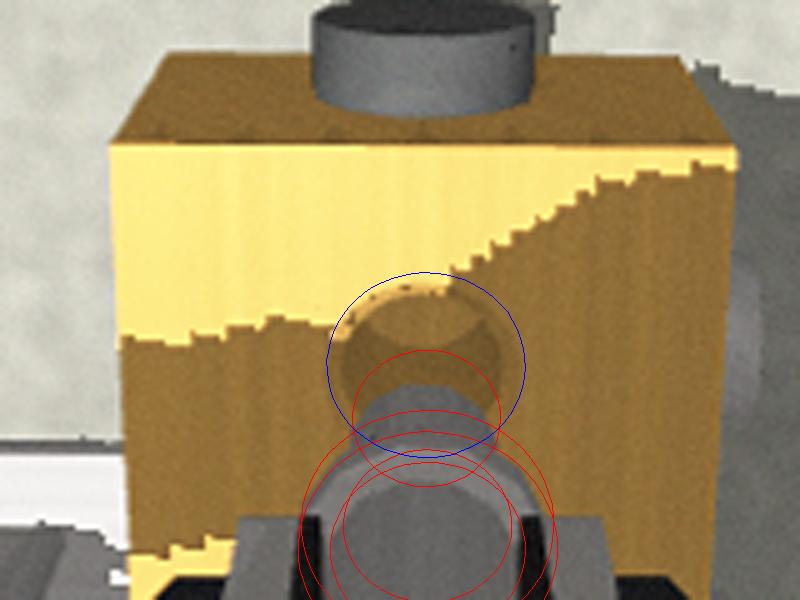

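View pics/o2.png

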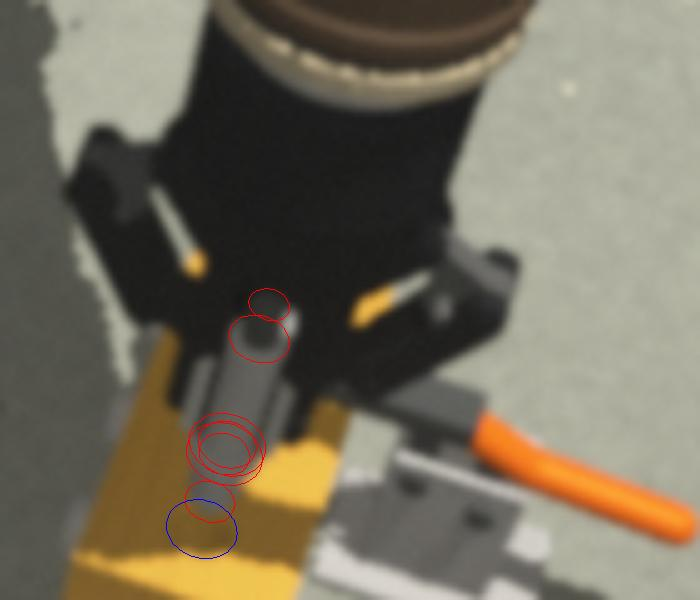

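View pics/o3.png

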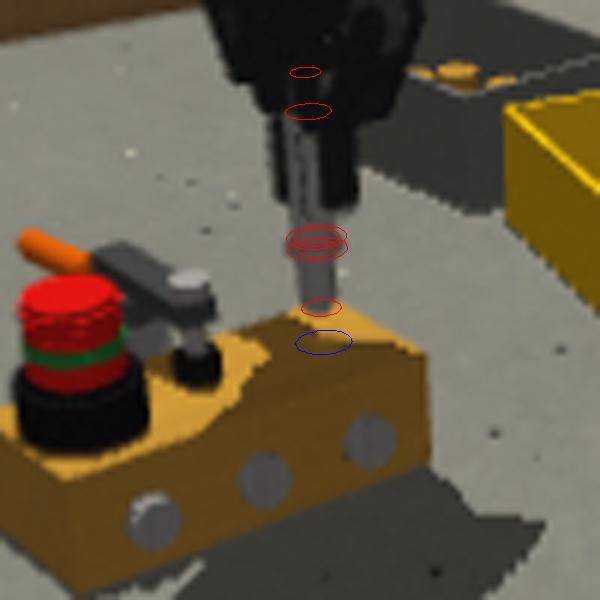

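```bash
python3 -c "
from ov import *
b=np.array([.6145,.2007,.067]);z=np.array([0,0,1.])
overlay('w6',b,z,'o1',(200,160,360,280),5)
overlay('s6',b,z,'o2',(360,190,460,310),5)
overlay('d6',b,z,'o3',(200,120,300,220),6)
a,b,c=[cv2.resize(cv2.imread('pics/o%d.png'%i),None,fx=f,fy=f) for i,f in [(1,1),(2,.9),(3,.9)]]
cv2.imwrite('pics/oo1.png',a);cv2.imwrite('pics/oo.png',np.hstack([b[:450,50:400],c[:450,100:500]]))"
```

```text
(no output)
```

View pics/oo1.png

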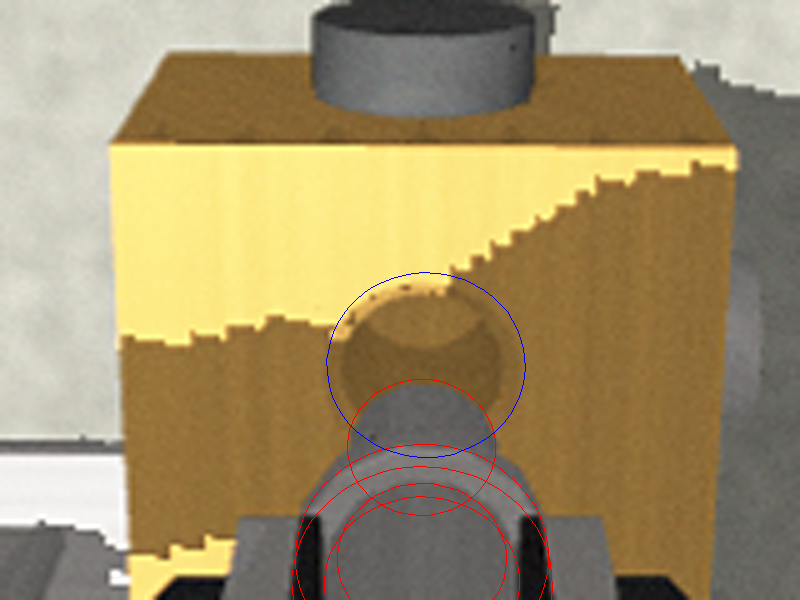

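View pics/oo.png

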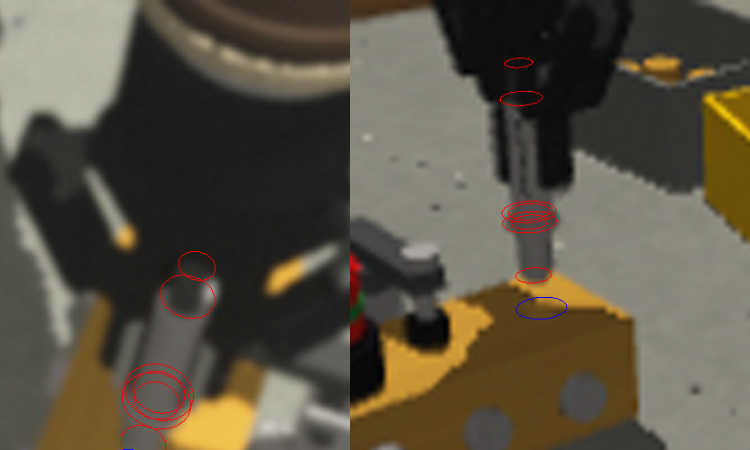

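The nipple hangs about 2 mm toward −x from the port axis: in the w6 crop the hole centre is at (422,367), and the foot fits best at x≈.6145–.615. I'll shift +1.8 mm and go down in steps, watching the force.

```bash
python3 -m jog '{"gripper":[1.0,1.0,1.0,1.0,1.0,1.0],"offset":[[0.18,0,0.5],[0,0,0.5],[0,0,0.4],[0,0,0.4],[0,0,0.3],[0,0,0]],"turn":[[0,0,0],[0,0,0],[0,0,0],[0,0,0],[0,0,0],[0,0,0]]}'
python3 -c "
from h import *
grab('wrist','w7');grab('side','d7');grab('scene','s7')
plan(.6190,.2007,.084,-78.8)
a=cv2.imread('pics/w7.png')[170:290,200:360];b=cv2.imread('pics/d7.png')[130:220,200:300]
cv2.imwrite('pics/c7.png',np.hstack([cv2.resize(a,(533,400)),cv2.resize(b,(266,240)).repeat(1,0) if 0 else cv2.copyMakeBorder(cv2.resize(b,(266,240)),0,160,0,0,0)]))
"
```

```text
t: 8.82
position: [0.6188, 0.2007, 0.104]
eef_rot: [0.0, 0.995, 0.098, -0.0]
wrist_force: [-0.7, 0.0, -2.4]
opening: 0.0164
t 8.97 pos [0.6191 0.2009 0.1044] yaw -78.79 open 0.0164 F [ 0.1  0.7 -2.5]
off cm now [-0.01  0.01  2.04] turn [-0. -0.  0.] off cm after turn [-0.01  0.01  2.04]
```

View pics/c7.png

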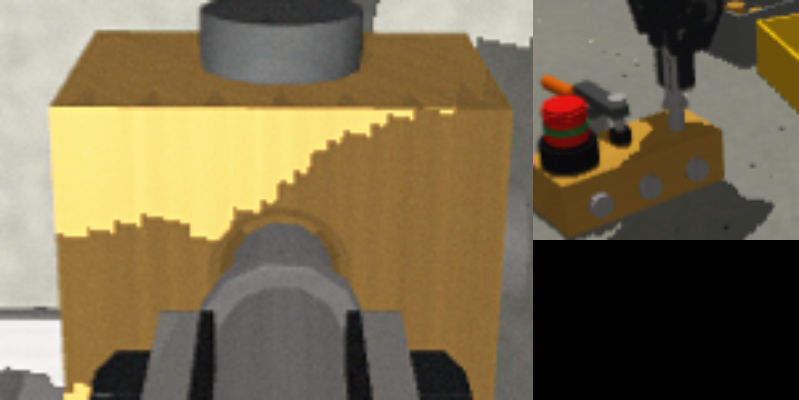

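The foot is inside the chamfer ring, centred at about (281,235) in the picture, with no contact force. Continuing down.

```bash
python3 -m jog '{"gripper":[1.0,1.0,1.0,1.0,1.0,1.0],"offset":[[0,0,0.3],[0,0,0.3],[0,0,0.3],[0,0,0.3],[0,0,0.3],[0,0,0]],"turn":[[0,0,0],[0,0,0],[0,0,0],[0,0,0],[0,0,0],[0,0,0]]}'

```

```text
t: 9.72
position: [0.6188, 0.2007, 0.089]
eef_rot: [0.0, 0.995, 0.098, -0.0]
wrist_force: [0.5, 1.0, -1.7]
opening: 0.016
```

```bash
python3 -m jog '{"gripper":[1.0,1.0,1.0,1.0],"offset":[[0,0,0.15],[0,0,0.15],[0,0,0.1],[0,0,0]],"turn":[[0,0,0],[0,0,0],[0,0,0],[0,0,0]]}'

```

```text
t: 10.22
position: [0.6189, 0.2008, 0.0852]
eef_rot: [0.0, 0.995, 0.098, -0.0]
wrist_force: [-0.8, -0.6, -2.9]
opening: 0.0168
```

```bash
python3 -m jog '{"gripper":[1.0,1.0,1.0,1.0],"offset":[[0,0,0.1],[0,0,0.1],[0,0,0],[0,0,0]],"turn":[[0,0,0],[0,0,0],[0,0,0],[0,0,0]]}'

```

```text
t: 10.72
position: [0.6192, 0.2008, 0.0848]
eef_rot: [0.0, 0.995, 0.098, 0.0]
wrist_force: [-4.8, -1.2, 11.6]
opening: 0.0167
```

Contact at z=0.0848, about where I expected the collar to seat. I'll look before letting go.

```bash
python3 -c "
from h import *
grab('wrist','w8');grab('side','d8')
a=cv2.imread('pics/w8.png')[190:310,200:360];b=cv2.imread('pics/d8.png')[130:210,220:290]
cv2.imwrite('pics/c8.png',np.hstack([cv2.resize(a,(466,350)),cv2.resize(b,(306,350))]))
"
```

```text
(no output)
```

View pics/c8.png

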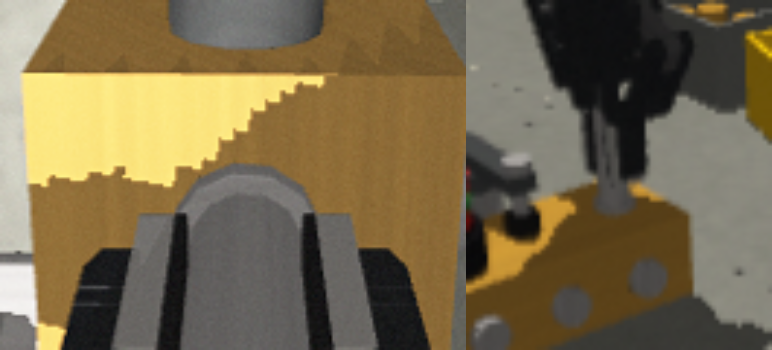

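The collar is flush on the brass. Releasing.

```bash
python3 -m jog '{"gripper":[5,5,5,5,5],"offset":[[0,0,0],[0,0,0],[0,0,0],[0,0,0],[0,0,0]],"turn":[[0,0,0],[0,0,0],[0,0,0],[0,0,0],[0,0,0]]}'
python3 -m jog '{"gripper":[5,5,5,5,5,5],"offset":[[0,0,-1],[0,0,-2],[0,0,-3],[0,0,-4],[0,0,-4],[0,0,0]],"turn":[[0,0,0],[0,0,0],[0,0,0],[0,0,0],[0,0,0],[0,0,0]]}'
python3 -c "
from h import *
grab('wrist','w9');grab('side','d9');grab('scene','s9')
plan(.5102,.1798,.20,-78.8)
crop('w9',200,120,360,240,5,'w9c')
b=cv2.imread('pics/d9.png')[130:220,190:290];a=cv2.imread('pics/s9.png')[200:320,360:460]
cv2.imwrite('pics/c9.png',np.hstack([cv2.resize(a,(375,450)),cv2.copyMakeBorder(cv2.resize(b,(400,360)),0,90,0,0,0)]))
"
```

```text
t: 11.45
position: [0.619, 0.2008, 0.0832]
eef_rot: [0.0, 0.995, 0.098, -0.0]
wrist_force: [-0.5, 0.1, 0.1]
opening: 0.0501
t: 12.2
position: [0.6208, 0.2018, 0.2279]
eef_rot: [-0.001, 0.995, 0.098, 0.003]
wrist_force: [-0.1, -0.8, 0.1]
opening: 0.0498
t 12.35 pos [0.6186 0.2005 0.223 ] yaw -78.79 open 0.0499 F [ 0.2 -0.4  0.4]
off cm now [-11.04  -0.07   2.31] turn [0.    0.001 0.   ] off cm after turn [-11.04  -0.07   2.3 ]
```

View pics/w9.png

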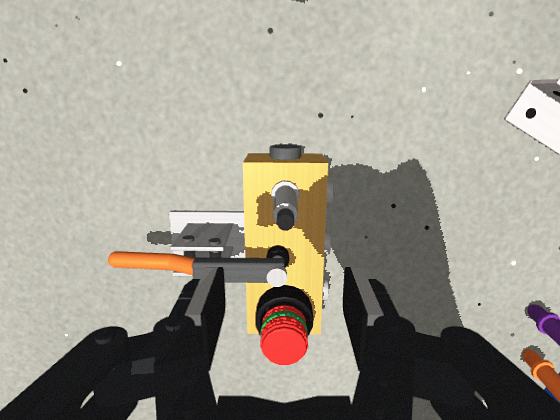

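View pics/c9.png

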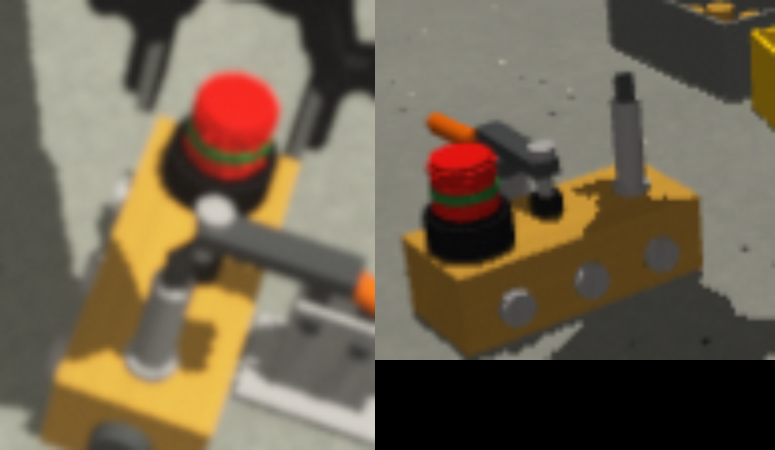

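The nipple stands upright and seated. Next I'll go above the button and close the fingers.

```bash
python3 -c "
from h import *
print(onz('w9',284,345,.106))"
python3 -m jog '{"gripper":[0,0,0,0,0,0],"offset":[[-2.5,0,0.3],[-3,0,1],[-3,0,1],[-2.5,-0.05,0],[0,0,0],[0,0,0]],"turn":[[0,0,0],[0,0,0],[0,0,0],[0,0,0],[0,0,0],[0,0,0]]}'
python3 -c "
from h import *
grab('wrist','wa')
plan(.5102,.1798,.13,-78.8)"
```

```text
[0.51006514 0.18052374 0.106     ]
t: 13.1
position: [0.5113, 0.1798, 0.1999]
eef_rot: [0.0, 0.995, 0.098, -0.0]
wrist_force: [0.9, 0.3, 0.2]
opening: 0.0002
t 13.15 pos [0.5116 0.1799 0.2   ] yaw -78.8 open 0.0001 F [0.3 0.3 0.5]
off cm now [-0.13 -0.02  7.  ] turn [ 0.  0. -0.] off cm after turn [-0.13 -0.02  7.  ]
```

View pics/wa.png

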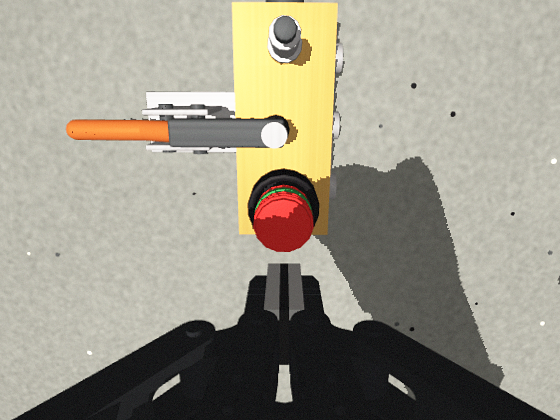

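The fingers are closed and lined up with the cap, which is at about (284,222). Descending to just above it.

```bash
python3 -m jog '{"gripper":[0,0,0,0,0,0],"offset":[[-0.13,0,2],[0,0,2],[0,0,2],[0,0,0.8],[0,0,0],[0,0,0]],"turn":[[0,0,0],[0,0,0],[0,0,0],[0,0,0],[0,0,0],[0,0,0]]}'
python3 -m jog '{"gripper":[0,0,0,0,0],"offset":[[0,0,0.2],[0,0,0.2],[0,0,0.2],[0,0,0],[0,0,0]],"turn":[[0,0,0],[0,0,0],[0,0,0],[0,0,0],[0,0,0]]}'
```

```text
t: 13.9
position: [0.5103, 0.1799, 0.1329]
eef_rot: [-0.0, 0.995, 0.098, 0.0]
wrist_force: [-0.5, -0.0, -0.2]
opening: 0.0003
t: 14.52
position: [0.5097, 0.1797, 0.1263]
eef_rot: [0.0, 0.995, 0.098, -0.0]
wrist_force: [-0.1, 0.3, -0.5]
opening: 0.0004
```

```bash
python3 -m jog '{"gripper":[0,0,0,0,0,0],"offset":[[0,0,0.2],[0,0,0.2],[0,0,0.2],[0,0,0.2],[0,0,0],[0,0,0]],"turn":[[0,0,0],[0,0,0],[0,0,0],[0,0,0],[0,0,0],[0,0,0]]}'
python3 -c "
from h import *
for i in range(4): plan(.5102,.1798,.109,-78.8) if i==3 else ctrl.grab_frame('side')
grab('side','db');grab('wrist','wb')
crop('db',190,150,270,220,8,'dbc');crop('wb',200,180,370,310,4,'wbc')"
```

```text
t: 15.28
position: [0.5098, 0.1797, 0.1184]
eef_rot: [-0.0, 0.995, 0.098, 0.0]
wrist_force: [-0.5, -0.9, 3.5]
opening: -0.0002
t 15.43 pos [0.5098 0.1797 0.1184] yaw -78.79 open 0.0003 F [-1.  -0.3  4.8]
off cm now [ 0.04 -0.01  0.94] turn [-0. -0.  0.] off cm after turn [ 0.04 -0.01  0.94]
```

View pics/dbc.png

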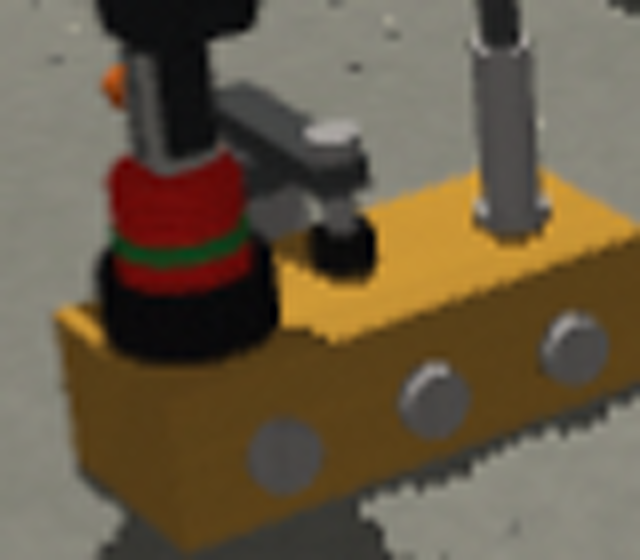

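View pics/wbc.png

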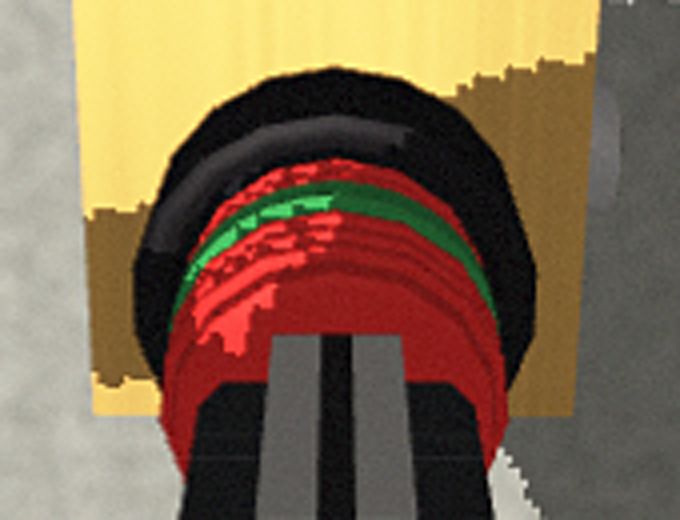

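The button is down about 4.6 mm with F≈4.8 N, which fits the spring. 9.4 mm more to go.

```bash
python3 -m jog '{"gripper":[0,0,0,0,0,0],"offset":[[0,0,0.2],[0,0,0.2],[0,0,0.2],[0,0,0.2],[0,0,0],[0,0,0]],"turn":[[0,0,0],[0,0,0],[0,0,0],[0,0,0],[0,0,0],[0,0,0]]}'
python3 -c "
from h import *
F=[]
for i in range(4): ctrl.grab_frame('side'); F.append(ctrl.read_state()['wrist_force'][2])
print(np.round(F,1))
grab('side','dc');grab('wrist','wc');grab('scene','sc')
plan(.5102,.1798,.109,-78.8)
crop('dc',190,150,270,220,8,'dcc');crop('wc',200,180,370,310,4,'wcc')"
```

```text
t: 16.27
position: [0.5098, 0.1796, 0.1104]
eef_rot: [0.0, 0.995, 0.098, 0.0]
wrist_force: [-1.1, -0.6, 6.5]
opening: 0.0
[7.9 8.  8.  7.9]
t 16.62 pos [0.5098 0.1797 0.1105] yaw -78.79 open 0.0001 F [-1.5 -0.9  7.9]
off cm now [ 0.04 -0.    0.15] turn [ 0. -0.  0.] off cm after turn [ 0.04 -0.    0.15]
```

View pics/dcc.png

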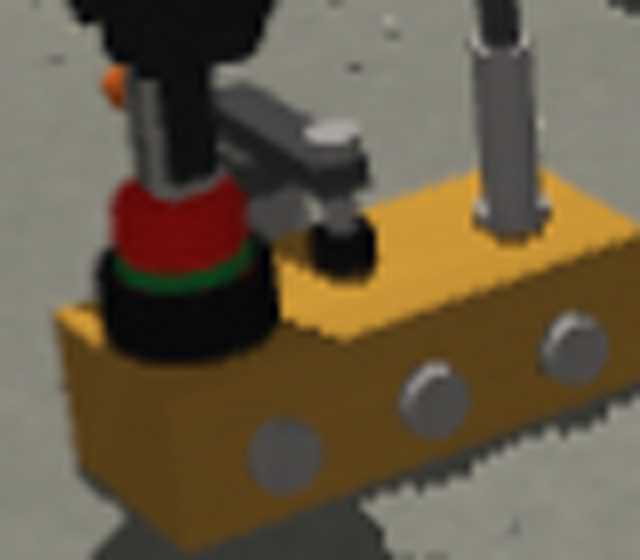

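View pics/wcc.png

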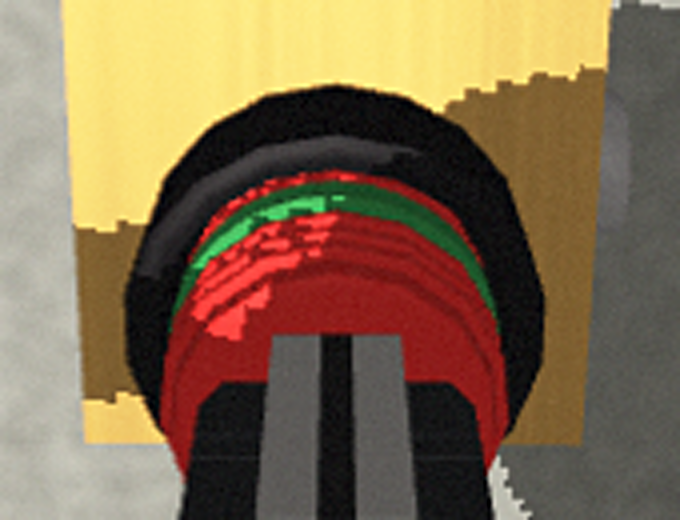

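The side view has the ring about 12.9 mm below its released height, the TCP puts it at 12.5 mm, and the force at about 12.3 mm. I'll press 1.4 mm more.

```bash
python3 -m jog '{"gripper":[0,0,0,0],"offset":[[0,0,0.07],[0,0,0.07],[0,0,0],[0,0,0]],"turn":[[0,0,0],[0,0,0],[0,0,0],[0,0,0]]}'
python3 -c "
from h import *
F=[]
for i in range(4): ctrl.grab_frame('side'); F.append(ctrl.read_state()['wrist_force'][2])
print(np.round(F,1))
grab('side','dd');grab('wrist','wd');grab('scene','sd')
plan(.5102,.1798,.109,-78.8)
# green ring columns: row centroid in side
for n in ['side0','db','dc','dd']:
    im=cv2.imread('pics/'+n+'.png').astype(int); g=(im[...,1]>im[...,2]+25)&(im[...,1]>im[...,0]+15)
    g[:150]=0;g[220:]=0; cols=range(209,219)
    print(n,np.mean([np.mean(np.where(g[:,c])[0]) for c in cols if g[:,c].any()]).round(2),[int(g[:,c].sum()) for c in cols])
print('pred px',[ (proj('side0',np.array([.5102-.0,.1798-.018,.0695+t]))).round(2) for t in (.014,.0014,0)])
crop('dd',190,150,270,220,8,'ddc');crop('wd',200,180,370,310,4,'wdc');crop('sd',385,190,465,270,6,'sdc')"
```

```text
t: 17.12
position: [0.5098, 0.1797, 0.1091]
eef_rot: [0.0, 0.995, 0.098, 0.0]
wrist_force: [-1.4, -1.1, 8.6]
opening: 0.0
[8.3 7.8 8.  8.5]
t 17.48 pos [0.5098 0.1797 0.1091] yaw -78.79 open 0.0002 F [-0.8 -0.6  8.1]
off cm now [ 0.04 -0.01  0.01] turn [ 0. -0.  0.] off cm after turn [ 0.04 -0.01  0.01]
side0 179.25 [1, 1, 1, 2, 2, 1, 1, 1, 2, 1]
db 181.2 [1, 1, 1, 2, 2, 1, 1, 2, 2, 1]
dc 184.75 [2, 2, 2, 2, 1, 2, 2, 2, 2, 2]
dd 184.95 [2, 2, 2, 2, 1, 1, 1, 2, 1, 1]
pred px [array([215.29, 180.03]), array([215.91, 185.06]), array([215.98, 185.61])]
```

View pics/ddc.png

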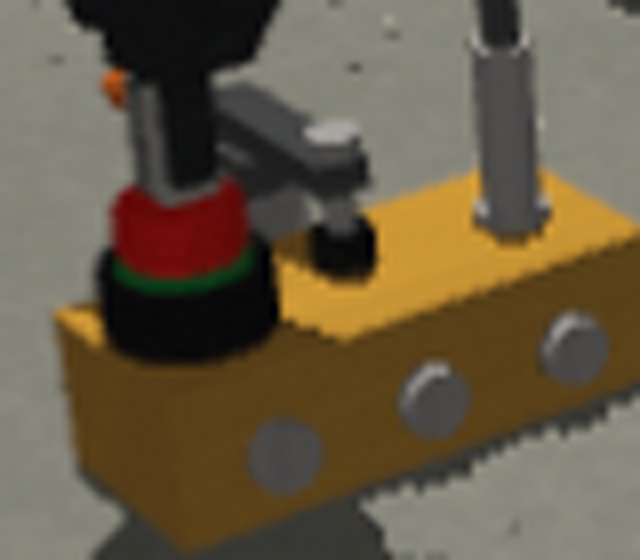

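View pics/wdc.png

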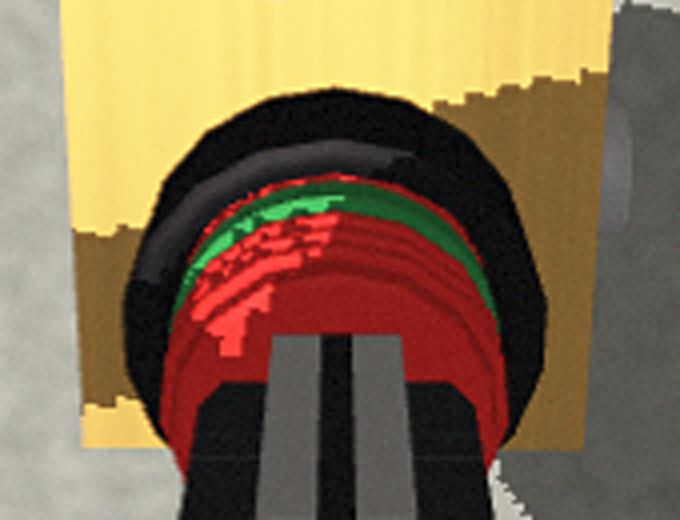

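View pics/sd.png

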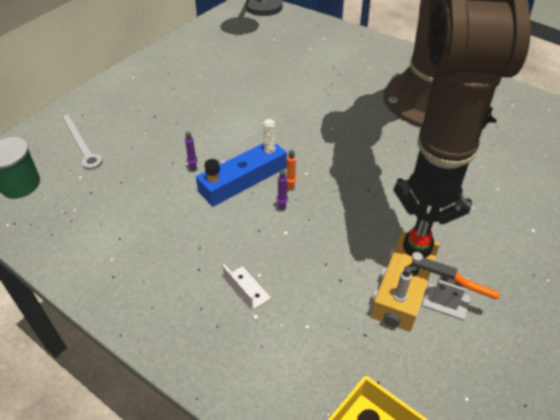

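View pics/sdc.png

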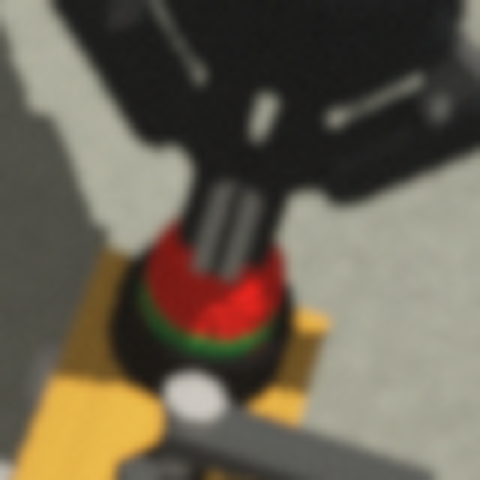

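The nipple stands in the port at (403,285). The middle socket is empty, and the spring tube, plug and bracket are where they were. The ring is at the rim, with the fingers still holding the cap. Handing in.

```bash
python3 -c "
from h import *
plan(.5102,.1798,.109,-78.8)
print(ctrl.hand_in())"
```

```text
t 17.48 pos [0.5098 0.1797 0.1091] yaw -78.79 open 0.0002 F [-0.8 -0.6  8.1]
off cm now [ 0.04 -0.01  0.01] turn [ 0. -0.  0.] off cm after turn [ 0.04 -0.01  0.01]
the job is handed in; nothing more can be done
None
```

The job is handed in after 17.5 s. The steel nipple is in the manifold port and released, and the arm is still holding the purge button at about half travel.

- **Nipple:** I took it from the middle socket and lowered it until the collar met the brass, at tool height 0.0848 m (I expected 0.0845) with about 12 N. After release, all three cameras showed it upright with the collar down.
- **Button:** The tool height gives 13.9 mm of travel against the 14 mm wanted, with a steady push of 8 to 8.5 N. In the last side and scene pictures the green ring is at the housing rim. It was never pushed beyond this point.
- **Disagreements:** The cameras differed by 2–3 mm in x and up to 5 mm in y on the port position. The held nipple also looked about 2 mm off the port axis, so I shifted it 1.8 mm before lowering it. On the button, the last 1.4 mm moved the ring less in the side picture than it should have (0.2 pixel, about 0.5 pixel expected). The force gives about 13 mm of travel, slightly less than the tool height does.
- **Bystanders:** The spring tube, plug and bracket look unmoved in the last scene picture.

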